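Hold the ripe cheese's box lid open at 60 degrees

ROBOT

A 7-joint arm with a two-finger parallel gripper is mounted at the origin on the work surface. World frame = base frame: x ahead of the robot, y to its left, z up, the work surface at z = 0. Lengths are in m, angles in rad, forces in N, time in s.
With the tool pointing down it reaches from about 0.4 to 0.85 m from the base axis. Payload 4.5 kg.
Tool frame: the origin (TCP) lies at the very end of the fingers, on their centre line; the grasp point (between the pads) lies 19 mm behind it; z points along the fingers, y is the line along which they close (so a half turn about z gives the same grasp; the last joint's range is limited). The gripper opens to 88 mm and grips with 3 to 60 N. Pads are 18 mm wide; open, the fingers measure 123 mm over their backs; the gripper's body (75 mm by 187 mm) begins 45 mm behind the grasp point.
Start: joints at [1.322, 0.689, -0.195, 1.565, 0.157, 0.902, -0.215], TCP at [0.174, -0.6, 0.239] pointing down, gripper open.
Joint ranges: [-3.01, 3.01], [-0.46, 2.08], [-1.47, 1.51], [0.13, 2.56], [-1, 4.14], [0.04, 2.09], [-2.66, 2.66]. Speed limits (rad/s): [2.57, 2.57, 3.14, 3.14, 3.14, 3.14, 3.14].

INTERFACE

Orientations are given as a unit quaternion [x, y, z, w].
In Python, from plant import r, optics gives the robot as it stands.
- The arm moves only by the tool servo_tool, never from a script. Its arguments are lists of equal length, an entry for each row: "translation": the shift along the tool's x, y, z in m, a list of three; "turn": the turn, a rotation vector about the tool's x, y, z in rad, a list of three. In form: {"translation": [[dx, dy, dz], ...], "turn": [[rx, ry, rz], ...]}. A call has 1 to 10 rows; each row shifts and turns the commanded pose from where the row before left it, along the tool's axes as they then stand; what a row does not reach is not made up. A row lasts 1/8 s, in which the tool goes at most 62.5 mm and 10.7 degrees, less where a joint would pass 70% of its speed; a pose out of reach is approached as far as the arm can. A call is refused whole if a number of a shift passes 0.0625 or a number of a turn 0.188, either way. A call with a gripper value outside its range is refused whole. "grip" is the opening, from 0 (shut) to 1 (fully open), set as the call begins (left out, the last holds). The fingers move at their own pace and stop on an object; "grip_force" is the grip in N (left out, the last holds). Time passes only in rows, so rows that do not move let the fingers close. It gives the time, the measured TCP pose, the force, the opening and the grip force at its end, in the units of the state.
- r.get_state(): the state, without advancing time (a new reading comes with each control period).
- optics.snapshot(name): name is "scene" or "side" or "wrist"; returns a dict with "img" (480x640x3 uint8, red, green, blue), "z_map" (480x640 float32, m along the optical axis (not along the pixel's ray), 0 where there is no reading), "mtx" (3x3 intrinsics, pixels), "R" (3x3) and "t" (3): a world point X has camera coordinates R X + t. Camera axes: x right, y down, z forward; pixel columns grow to the right and rows downward; lengths in m; the calibration is good to about 2 mm. The wrist camera is an equidistant fisheye: a pixel r from the principal point sees the ray r / f radians off the axis. A picture is of the moment at which its call begins.
- r.finish_job(): hands the job in; it is judged then, once.
The state is a dict: "clock": time; "q": joint angles; "qd": joint speeds; "joint_torque": joint torques, N m; "tool_pos": TCP position; "eef_rot": TCP orientation; "contact_force": force on the tool from outside, world axes, zero at the start; "moment": the same for the moment, N m; "opening": opening from 0.0 (shut) to 1.0 (fully open); "finger_force": force on a finger pad.
Only numpy, scipy, OpenCV 4.12 (cv2) and the standard library are available. Lean on these libraries where they do the work, as an engineer would, in place of code of your own. Each camera call takes 0.05 s, during which the arm holds its last target. There are 200 camera calls.

TASK

One of the two ripening boxes holds the ripe, orange-rinded wheel and the other a young, pale one: take the clear lid of the box with the ripe wheel by its bar handle and raise it to 60 degrees from shut, give or take 5, so that the condensation under it runs back into the gutter and not onto the cheese. The lid is sprung and will not stay up, so finish while still holding its handle in the gripper, steady at that angle; do not let go at the end, and never let the lid fall or slam shut. Leave the other lid shut, do not touch the cheeses in the boxes, and leave the other things on the bench where they are.

Things in the scene. Friction and masses are not known exactly. Their poses are not given: they have to be found in the camera images.
- box_left: Ripening box at y > 0, the robot's left: fixed white plastic tub, 190 (x) x 240 (y) x 100 mm high, walls 6 mm; a wheel lies in it on spruce slats (top 22 mm above the bench). Steel drip gutter along the back, small dial on the front. Origin: centre of the underside, on the bench; x from front to hinge side, y left, z up. Front faces the robot within 0.35 rad. Both boxes look alike.
- lid_left (a joint): Angle of this box's lid, rad: 0 shut (level), grows as the front edge rises, stop at 1.57 (upright). Clear pane in a steel frame, 205 x 240 x 7 mm, about 0.65 kg with handle, hinged along the box's back edge. Weight and a spring in the hinge pull it shut at every angle (2 to 5 N at the handle); it never stays open by itself. It turns freely, with little friction.
- hinge_left (a point): Middle of this lid's hinge axis, which runs along the box's y: 98 mm behind (+x) the box's origin and 106 mm above the bench. Axes as the box's.
- handle_left: Bow handle fixed to the front edge of this lid: smooth black round rod, 12 mm thick, 90 mm long, parallel to the hinge, a leg at each end (78 mm between). Origin: middle of the rod, 247 mm from the hinge axis in the lid's mid-plane (lid shut: 106 mm above the bench). 36 mm free between rod and lid edge. x to the hinge, y along the rod, z out of the lid's top. It can turn in the grip.
- box_right: Ripening box at y < 0, the robot's right: fixed white plastic tub, 190 (x) x 240 (y) x 100 mm high, walls 6 mm; a wheel lies in it on spruce slats (top 22 mm above the bench). Steel drip gutter along the back, small dial on the front. Origin: centre of the underside, on the bench; x from front to hinge side, y left, z up. Front faces the robot within 0.35 rad. Both boxes look alike.
- lid_right (a joint): Angle of this box's lid, rad: 0 shut (level), grows as the front edge rises, stop at 1.57 (upright). Clear pane in a steel frame, 205 x 240 x 7 mm, about 0.65 kg with handle, hinged along the box's back edge. Weight and a spring in the hinge pull it shut at every angle (2 to 5 N at the handle); it never stays open by itself. It turns freely, with little friction.
- hinge_right (a point): Middle of this lid's hinge axis, which runs along the box's y: 98 mm behind (+x) the box's origin and 106 mm above the bench. Axes as the box's.
- handle_right: Bow handle fixed to the front edge of this lid: smooth black round rod, 12 mm thick, 90 mm long, parallel to the hinge, a leg at each end (78 mm between). Origin: middle of the rod, 247 mm from the hinge axis in the lid's mid-plane (lid shut: 106 mm above the bench). 36 mm free between rod and lid edge. x to the hinge, y along the rod, z out of the lid's top. It can turn in the grip.
- wheel_ripe: Ripe washed-rind wheel with an ORANGE rind, loose in one of the two boxes (either one), seen through the clear lid (another orange wheel, on a board at the back of the bench, is in no box and fixed): cheese wheel, 130 mm across, 55 mm high, 0.7 kg. Origin: centre of its underside, z along its axis.
- wheel_young: Young wheel with a PALE CREAM rind, loose in the other box: cheese wheel, 130 mm across, 55 mm high, 0.7 kg. Origin: centre of its underside, z along its axis.
- brush: Loose rind brush lying bristles down on the bench, wooden back, 130 x 50 x 38 mm, long along its x. Origin: centre of its underside.
- trier: Loose cheese trier (steel borer with a wooden T handle) lying on the bench, 160 x 70 x 13 mm, long along its x. Origin: on its axis at bench height.
- jar: Loose amber glass jar with a steel cap, 68 mm across, 100 mm high. Origin: centre of its underside.
- mould: Loose empty white plastic cheese mould (cup), rim 110 mm across, 80 mm high. Origin: centre of its underside.

How it is judged:
At the end, for the whole second after the job is handed in: The lid over the orange wheel stands still (under 0.1 rad/s) at 60 degrees give or take 5, the fingers bearing on its handle (over 1 N); the other lid is shut (under 0.05 rad); the wheels in the boxes are within 20 mm, other loose things within 30 mm of their starts (((horizontal distance between wheel_ripe and box_left below 0.09 m and horizontal distance between wheel_young and box_right below 0.09 m and value of joint lid_left between 0.96 and 1.134 rad and velocity of joint lid_left between -0.1 and 0.1 rad/s and contact force between the fingers and handle_left above 1 N and value of joint lid_right below 0.05 rad) or (horizontal distance between wheel_ripe and box_right below 0.09 m and horizontal distance between wheel_young and box_left below 0.09 m and value of joint lid_right between 0.96 and 1.134 rad and velocity of joint lid_right between -0.1 and 0.1 rad/s and contact force between the fingers and handle_right above 1 N and value of joint lid_left below 0.05 rad)) and distance of each of brush, trier, jar, mould from where it was at the start of the episode below 0.03 m and distance of each of wheel_ripe, wheel_young from where it was at the start of the episode below 0.02 m); the arm keeps its last pose, push and grip.
It fails at once if the lid of the box with the young, pale wheel is opened (more than 0.1 rad) ((horizontal distance between wheel_ripe and box_left below 0.09 m and value of joint lid_right above 0.1 rad) or (horizontal distance between wheel_ripe and box_right below 0.09 m and value of joint lid_left above 0.1 rad)).
It fails at once if a lid is let fall or slam shut (closing faster than 2 rad/s) (velocity of joint any of lid_left, lid_right below -2 rad/s).
It fails at once if a wheel in a box is touched by the robot (more than 1 N) or pushed more than 20 mm (contact force between any of the arm, the fingers and wheel_ripe above 1 N or contact force between any of the arm, the fingers and wheel_young above 1 N or distance of any of wheel_ripe, wheel_young from where it was at the start of the episode above 0.02 m).
It fails at once if another loose thing on the bench is moved more than 30 mm (distance of any of brush, trier, jar, mould from where it was at the start of the episode above 0.03 m).
It also fails if it takes over 40 s, if anything falls off the work surface, if the arm or the gripper's body presses on something with over 40 N, if the wrist force passes 120 N, or if a joint passes its speed limit or range.

## Working session

There is one attempt and no reset: what is moved stays moved. The work goes in short steps, Python scripts to look and compute and a tool call to move; the robot and the scene stay as the last step left them, time stands still between calls to the robot, and variables do not carry over. Pictures are saved under pics/ and viewed, at most 10 in all, crops included, and the job is handed in when it is done.

Besides the shell and the picture viewer there is one more tool, called after "Emit:" as name(argument=value, ...) on one line, values as JSON. servo_tool: Moves the arm, as the interface text tells. Its arguments: {"type":"object","properties":{"translation":{"type":"array"},"turn":{"type":"array"},"grip":{"type":"number"},"grip_force":{"type":"number"}},"required":["translation","turn"]}

```bash
mkdir -p pics
python3 - <<'E'
from plant import r, optics
import cv2,numpy as np,pickle
for n in ["scene","side"]:
    s=optics.snapshot(n); pickle.dump(s,open(n+".pkl","wb"))
    cv2.imwrite(f"pics/{n}0.png",s["img"][:,:,::-1])
    print(n,s["mtx"].tolist(),(-s["R"].T@s["t"]).round(3))
st=r.get_state();print(st)
E
```

```text
scene [[544.9267750401114, 0.0, 321.0290368611732], [0.0, 544.9267750401114, 232.76091855087546], [0.0, 0.0, 1.0]] [ 1.058 -0.831  1.093]
side [[558.260958511142, 0.0, 322.8169034932976], [0.0, 558.260958511142, 236.07837860316133], [0.0, 0.0, 1.0]] [-0.341 -1.114  0.911]
{'clock': 0.1, 'q': array([ 1.32180642,  0.68986165, -0.19449622,  1.56621607,  0.15730055,
        0.90254094, -0.21509108]), 'qd': array([-2.83065520e-03, -1.38579575e-03, -4.96139441e-04, -2.29098403e-03,
        3.55655669e-03, -9.19374163e-04,  7.39581529e-05]), 'joint_torque': array([-3.07436072e-03, -5.28499067e+01, -1.27196476e+00, -1.53836346e+01,
       -5.27026970e-02,  1.97424597e-03,  4.97393034e-05]), 'tool_pos': array([ 0.17418248, -0.59964897,  0.23802004]), 'eef_rot': array([ 9.90015520e-01,  1.40956023e-01, -1.86163519e-04, -7.97018854e-04]), 'contact_force': array([ 0.79611679, -0.03564127,  0.03409943]), 'moment': array([-0.02361094,  0.06751134, -0.02943592]), 'finger_force': 0.0, 'opening': 1.0013788352188189}
```

View pics/scene0.png

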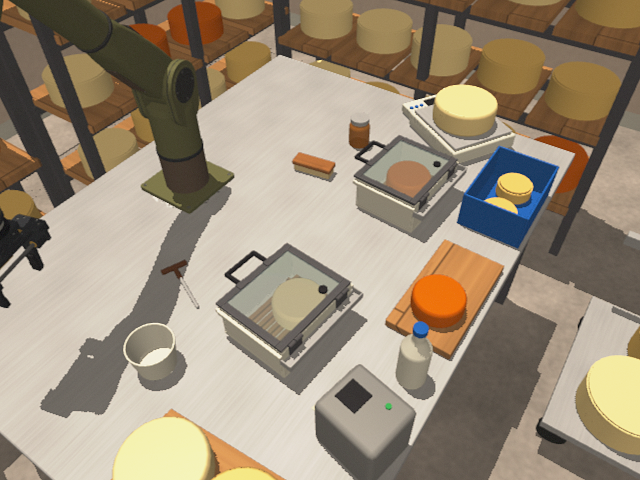

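View pics/side0.png

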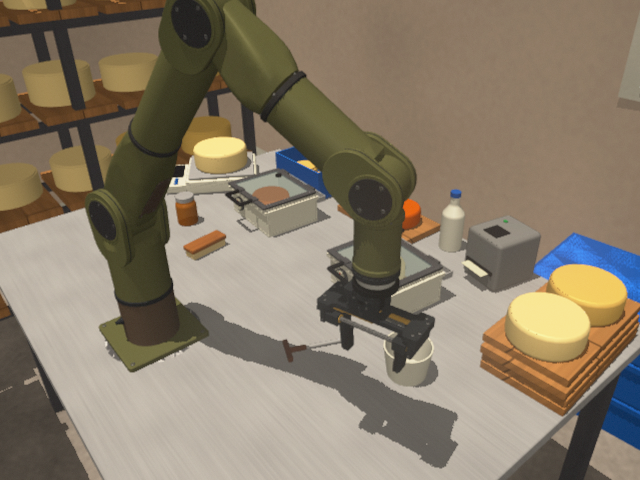

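The orange wheel is in the left box: scene (408,180), with its handle near (370,153). The pale wheel is in the right box at (300,300), and the jar and brush sit near the left box. I'll enlarge the left box next.

Run:
```python
import cv2,pickle
s=pickle.load(open("scene.pkl","rb"))
c=s["img"][125:240,340:480,::-1]
cv2.imwrite("pics/crop1.png",cv2.resize(c,None,fx=5,fy=5,interpolation=cv2.INTER_CUBIC))
```

```text
(no output)
```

View pics/crop1.png

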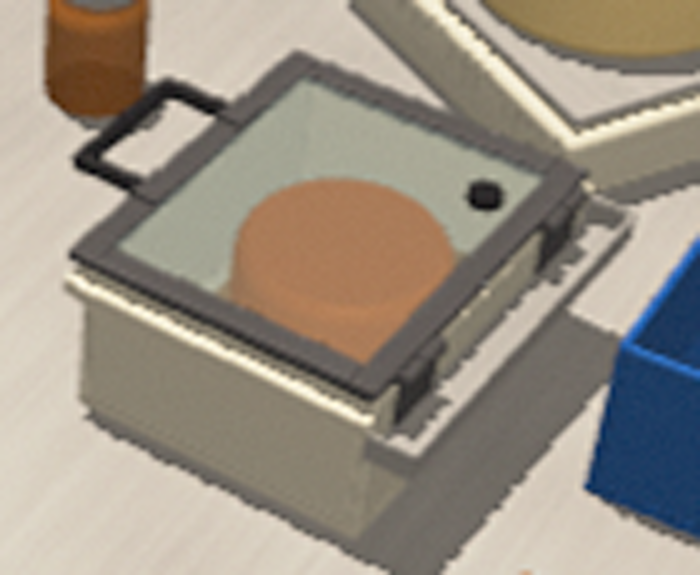

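Corners of the lid in the crop: front-left (298,55), back-left (585,175), back-right (372,390), front-right (75,253). The rod ends are at about (168,85) and (85,160). Now I'll fit the box pose to these.

```bash
cat > h.py <<'E'
import numpy as np
def ray(s,px,z):
    d=s["R"].T@np.linalg.inv(s["mtx"])@np.r_[px,1]; c=-s["R"].T@s["t"]
    return c+d*(z-c[2])/d[2]
def proj(s,P):
    p=s["mtx"]@(s["R"]@np.asarray(P,float).T+s["t"][:,None]); return (p[:2]/p[2]).T
E
python3 - <<'E'
from h import *
import pickle
from scipy.optimize import least_squares
s=pickle.load(open("scene.pkl","rb"))
uv=np.array([(298,55),(585,175),(372,390),(75,253),(168,85),(85,160)])
px=(uv+.5)/5-.5+[340,125]
M=np.array([(-.107,.12,.1095),(.098,.12,.1095),(.098,-.12,.1095),(-.107,-.12,.1095),(-.149,.042,.108),(-.149,-.042,.108)])
W=np.array([ray(s,p,m[2]) for p,m in zip(px,M)]);print(W.round(3))
def T(p): 
    c,n=np.cos(p[2]),np.sin(p[2]);return M@np.array([[c,-n,0],[n,c,0],[0,0,1]]).T+[p[0],p[1],0]
f=least_squares(lambda p:(T(p)-W)[:,:2].ravel(),[.7,.3,0]);print(f.x,(T(f.x)-W).round(4)[:,:2].tolist())
# depth check, lid frame
for p,w in zip(px[:4],T(f.x)): print(s["z_map"][int(p[1]),int(p[0])],(s["R"]@w+s["t"])[2])
x,y,a=f.x;print("handle",T(f.x)[4:].mean(0))
# jar, brush
for n,p,z in [("jarcap",(359.5,121),.1),("brush1",(295,157),.038),("brush2",(333,171),.038),("scale",(455,158),.03)]: print(n,ray(s,p,z).round(3))
E
```

```text
[[0.493 0.427 0.109]
 [0.686 0.415 0.11 ]
 [0.667 0.184 0.11 ]
 [0.477 0.194 0.11 ]
 [0.441 0.36  0.108]
 [0.437 0.271 0.108]]
[ 0.58626818  0.30497266 -0.06775331] [[-0.0055, 0.0045], [0.0061, 0.0031], [0.0088, -0.0058], [-0.0057, -0.0016], [-0.001, -0.0028], [-0.0027, 0.0027]]
1.6553882 1.6563281094328364
1.5715929 1.5684122195000025
1.4438385 1.4369506454779102
1.5301605 1.524866535410744
handle [0.43761005 0.31506018 0.108     ]
jarcap [0.346 0.44  0.1  ]
brush1 [0.234 0.242 0.038]
brush2 [0.37  0.25  0.038]
scale [0.649 0.52  0.03 ]
```

Emit:
servo_tool(translation=[[0, 0, -0.015], [0, 0, -0.015], [0, 0, -0.015], [0, 0, -0.015], [0, 0, -0.015], [0, 0, -0.015], [0, 0, -0.015], [0, 0, -0.015], [0, 0, -0.01], [0, 0, -0.01]], turn=[[0, 0, -0.122], [0, 0, -0.122], [0, 0, -0.122], [0, 0, -0.122], [0, 0, -0.122], [0, 0, -0.122], [0, 0, -0.122], [0, 0, -0.122], [0, 0, -0.122], [0, 0, -0.122]], grip=0.36, grip_force=40)

```text
clock: 1.35
tool_pos: [0.1742, -0.5999, 0.3786]
eef_rot: [0.729, 0.684, 0.0, -0.001]
contact_force: [0.0, -0.5, -0.3]
opening: 0.36
finger_force: 0.0
```

Emit:
servo_tool(translation=[[0.02, 0.035, 0], [0.03, 0.04, 0], [0.03, 0.04, 0], [0.03, 0.04, 0], [0.03, 0.04, 0], [0.03, 0.04, 0], [0.04, 0.03, 0], [0.04, 0.02, 0], [0.04, 0.01, 0], [0.04, 0, 0]], turn=[[0, 0, 0], [0, 0, 0], [0, 0, 0], [0, 0, 0], [0, 0, 0], [0, 0, 0], [0, 0, 0], [0, 0, 0], [0, 0, 0], [0, 0, 0]])

```text
clock: 2.6
tool_pos: [0.4917, -0.2892, 0.3781]
eef_rot: [0.73, 0.683, 0.0, -0.0]
contact_force: [0.5, 0.7, -0.3]
opening: 0.36
finger_force: 0.0
```

Run:
```python
from plant import r
s=r.get_state();print(s['q'].round(2),s['tool_pos'],s['eef_rot'])
```

```text
[ 0.79  0.52 -0.58  1.51  0.3   1.2   0.1 ] [ 0.49171327 -0.28917225  0.37808743] [ 7.30373427e-01  6.83047885e-01  1.32327203e-04 -4.75189423e-04]
```

Emit:
servo_tool(translation=[[0.05, -0.008, 0], [0.055, -0.008, 0], [0.055, -0.008, 0], [0.055, -0.008, 0], [0.055, -0.008, 0], [0.055, -0.008, 0], [0.055, -0.008, 0], [0.055, -0.008, 0], [0.055, -0.008, 0.01], [0.055, -0.008, 0.01]], turn=[[0, 0, 0], [0, 0, 0], [0, 0, 0], [0, 0, 0], [0, 0, 0], [0, 0, 0], [0, 0, 0], [0, 0, 0], [0, 0, 0], [0, 0, 0]])

```text
clock: 3.85
tool_pos: [0.4481, 0.2595, 0.3582]
eef_rot: [0.731, 0.682, -0.0, 0.0]
contact_force: [0.3, 0.4, -0.1]
opening: 0.357
finger_force: 0.0
```

Emit:
servo_tool(translation=[[0.027, -0.007, 0.02], [0.027, -0.007, 0.03], [0, 0, 0.04], [0, 0, 0.04], [0, 0, 0.03], [0, 0, 0]], turn=[[0, 0, 0], [0, 0, 0], [0, 0, 0], [0, 0, 0], [0, 0, 0], [0, 0, 0]])

```text
clock: 4.6
tool_pos: [0.4369, 0.3116, 0.1967]
eef_rot: [0.731, 0.683, -0.003, 0.0]
contact_force: [-0.2, -0.6, 0.1]
opening: 0.362
finger_force: 0.0
```

Run:
```python
from plant import r,optics
import cv2,pickle,numpy as np
a=optics.snapshot("wrist");b=optics.snapshot("scene")
pickle.dump(a,open("w1.pkl","wb"));pickle.dump(b,open("s1.pkl","wb"))
c=cv2.resize(b["img"][100:220,320:480],(640,480),interpolation=cv2.INTER_CUBIC)
cv2.imwrite("pics/w1.png",a["img"][:,:,::-1]);cv2.imwrite("pics/s1.png",c[:,:,::-1])
print(a["mtx"],a["R"],-a["R"].T@a["t"],r.get_state()["tool_pos"])
```

```text
[[371.64829954   0.         322.48296736]
 [  0.         371.64829954 238.9438215 ]
 [  0.           0.           1.        ]] [[ 0.99765569 -0.06831727 -0.00398356]
 [-0.0648915  -0.96290154  0.26193455]
 [-0.02173043 -0.261062   -0.96507742]] [0.44189993 0.37854276 0.34207005] [0.43825363 0.31337934 0.19927065]
```

View pics/w1.png

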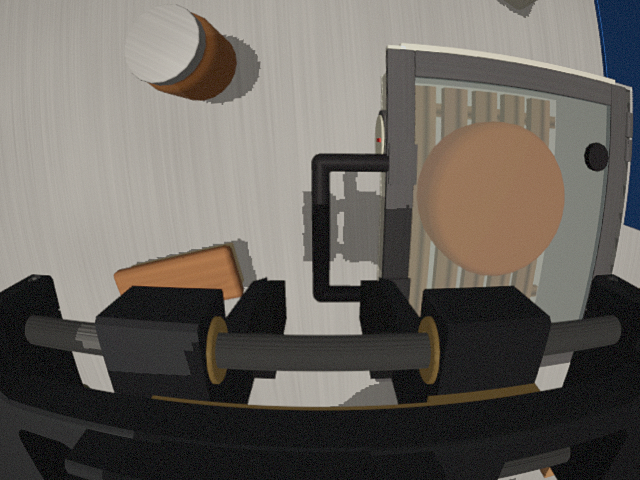

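View pics/s1.png

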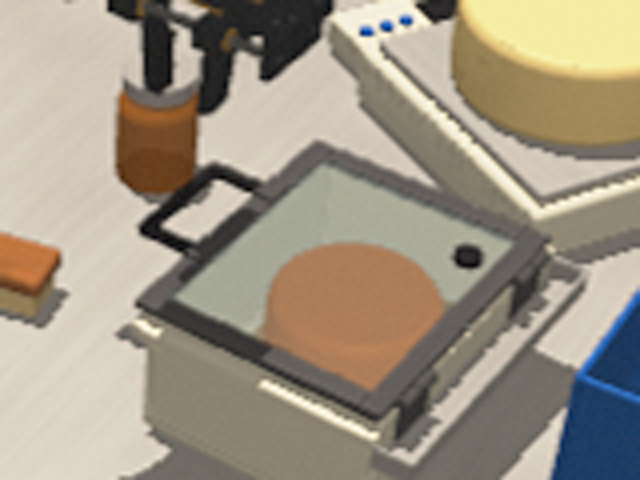

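The wrist view shows the bow's rod centred on column 321, from rows 160 to 294. The fingers straddle it at rows 280–400. I'll turn this into world coordinates.

Run:
```python
import pickle,numpy as np
s=pickle.load(open("w1.pkl","rb"))
def W(u,v,z):
    K=s["mtx"];d=np.array([u-K[0,2],v-K[1,2]]);r=np.hypot(*d);t=r/K[0,0]
    ray=s["R"].T@np.r_[np.sin(t)*d/r,np.cos(t)];c=-s["R"].T@s["t"]
    return (c+ray*(z-c[2])/ray[2]).round(4)
for n,p in dict(top=(321,162),bot=(321,293),lidA=(386,60),lidB=(386,275)).items(): print(n,W(*p,.11))
```

```text
top [0.4391 0.3652 0.11  ]
bot [0.4331 0.2779 0.11  ]
lidA [0.4839 0.4279 0.11  ]
lidB [0.4776 0.2878 0.11  ]
```

Emit:
servo_tool(translation=[[0.008, -0.0025, 0.01], [0, 0, 0.02], [0, 0, 0.02], [0, 0, 0.02], [0, 0, 0.02], [0, 0, 0.012], [0, 0, 0.01], [0, 0, 0]], turn=[[0, 0, 0], [0, 0, 0], [0, 0, 0], [0, 0, 0], [0, 0, 0], [0, 0, 0], [0, 0, 0], [0, 0, 0]])

```text
clock: 5.7
tool_pos: [0.436, 0.3212, 0.0864]
eef_rot: [0.731, 0.683, -0.0, 0.0]
contact_force: [0.2, -0.9, 1.1]
opening: 0.359
finger_force: 0.0
```

Emit:
servo_tool(translation=[[0, 0, 0], [0, 0, 0], [0, 0, 0], [0, 0, 0], [0, 0, 0], [0, 0, 0]], turn=[[0, 0, 0], [0, 0, 0], [0, 0, 0], [0, 0, 0], [0, 0, 0], [0, 0, 0]], grip=0, grip_force=40)

```text
clock: 6.45
tool_pos: [0.436, 0.3214, 0.0868]
eef_rot: [0.731, 0.683, 0.0, -0.0]
contact_force: [-1.3, 0.8, 0.4]
opening: 0.115
finger_force: 40.0
```

Emit:
servo_tool(translation=[[0, 0.0003, -0.0129], [0, 0.001, -0.0129], [0, 0.0017, -0.0128], [0, 0.0024, -0.0127], [0, 0.003, -0.0126], [0, 0.0037, -0.0124], [0, 0.0043, -0.0122], [0, 0.0049, -0.0119], [0, 0.0056, -0.0117], [0, 0.0062, -0.0114]], turn=[[0, 0, 0], [0, 0, 0], [0, 0, 0], [0, 0, 0], [0, 0, 0], [0, 0, 0], [0, 0, 0], [0, 0, 0], [0, 0, 0], [0, 0, 0]])

```text
clock: 7.7
tool_pos: [0.4695, 0.319, 0.211]
eef_rot: [0.731, 0.683, 0.0, -0.0]
contact_force: [-2.1, 4.2, -3.8]
opening: 0.116
finger_force: 39.9
```

Forces are low and the grip is holding, so I'll continue to 60°.

Emit:
servo_tool(translation=[[0, 0.0068, -0.011], [0, 0.0073, -0.0107], [0, 0.0079, -0.0103], [0, 0.0084, -0.0098], [0, 0.0089, -0.0094], [0, 0.0094, -0.0089], [0, 0.0098, -0.0084], [0, 0.0103, -0.0079], [0, 0.0106, -0.0073], [0, 0.011, -0.0068]], turn=[[0, 0, 0], [0, 0, 0], [0, 0, 0], [0, 0, 0], [0, 0, 0], [0, 0, 0], [0, 0, 0], [0, 0, 0], [0, 0, 0], [0, 0, 0]])

```text
clock: 8.95
tool_pos: [0.5613, 0.3129, 0.2989]
eef_rot: [0.731, 0.683, 0.001, -0.0]
contact_force: [7.6, 10.1, -20.6]
opening: 0.107
finger_force: 41.1
```

Emit:
servo_tool(translation=[[0, 0, 0], [0, 0, 0], [0, 0, 0], [0, 0, 0]], turn=[[0, 0, 0], [0, 0, 0], [0, 0, 0], [0, 0, 0]])

```text
clock: 9.45
tool_pos: [0.5609, 0.3129, 0.2986]
eef_rot: [0.731, 0.683, 0.001, -0.0]
contact_force: [5.8, 8.8, -18.8]
opening: 0.108
finger_force: 40.9
```

Run:
```python
from plant import r,optics
import cv2,pickle,numpy as np
b=optics.snapshot("scene");pickle.dump(b,open("s2.pkl","wb"))
cv2.imwrite("pics/s2.png",cv2.resize(b["img"][60:240,300:540],(800,600),interpolation=cv2.INTER_CUBIC)[:,:,::-1])
s=r.get_state();print(s["tool_pos"],s["contact_force"])
```

```text
[0.56091823 0.31294599 0.29863352] [  5.94225206   9.24999982 -17.24111414]
```

View pics/s2.png

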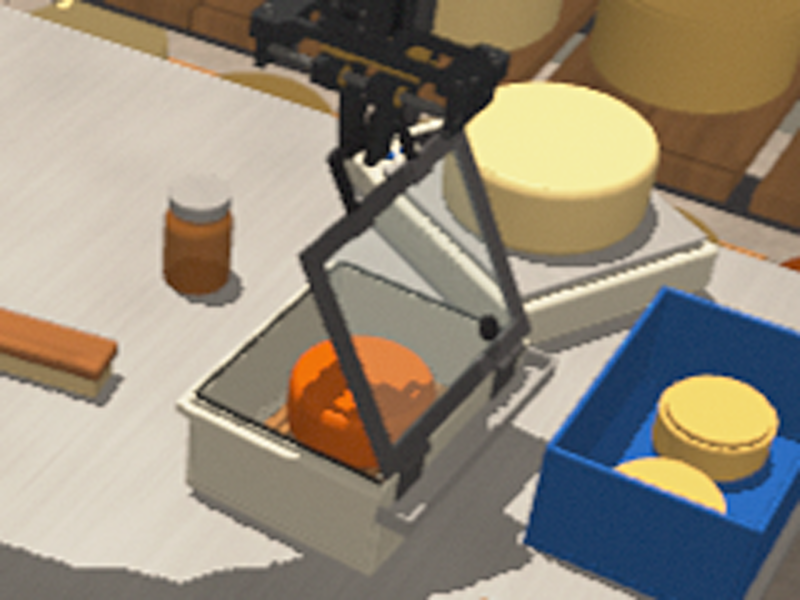

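The lid is up, with its free corners at crop (310,258) and (455,130) and hinge corners at (388,470) and (525,328). The grip is on the rod. The roughly 20 N along the lid means I'm pulling slightly outwards, so I'll measure the angle.

Run:
```python
from h import *
import pickle
from scipy.optimize import least_squares
s=pickle.load(open("s2.pkl","rb"))
uv=np.array([(308,258),(390,468),(522,328)])
px=(uv+.5)/(10/3)-.5+[300,60]
a=-.068;R=np.array([[np.cos(a),-np.sin(a),0],[np.sin(a),np.cos(a),0],[0,0,1]])
def P(p):
    t=p[0];L=[(.205,-.12),(0,-.12),(0,.12)]
    M=np.array([(-l*np.cos(t),y,l*np.sin(t)) for l,y in L]);return M@R.T+[p[1],p[2],.106]
f=least_squares(lambda p:(proj(s,P(p))-px).ravel(),[1.05,.683,.305])
print(np.degrees(f.x[0]),f.x,f.fun.round(2))
# angle from tcp grasp point and hinge estimate
for hx in [.436+.2464,f.x[1]]:
  d=(hx-.5609); print(np.degrees(np.arctan2(.2986+.019-.106,d)), np.hypot(d,.2116))
# frame depth profile: points on right lid bar
for u,v in [(330,320),(345,360),(365,410)]:
    p=(np.array([u,v])+.5)/(10/3)-.5+[300,60]; z=s["z_map"][int(round(p[1])),int(round(p[0]))]
    X=s["R"].T@(z*np.linalg.inv(s["mtx"])@np.r_[p,1]-s["t"]);print(X.round(3))
```

```text
63.25753512338117 [1.10405226 0.67730553 0.30817829] [-0.23 -3.42 -1.4   2.94  1.79  0.11]
60.13570412606207 0.24400165983042005
61.18390005307819 0.24150529269986862
[0.605 0.188 0.237]
[0.621 0.189 0.204]
[0.645 0.185 0.169]
```

Emit:
servo_tool(translation=[[0, 0.0005, 0.0008], [0, 0.0005, 0.0009], [0, 0, 0], [0, 0, 0], [0, 0, 0], [0, 0, 0]], turn=[[0, 0, 0], [0, 0, 0], [0, 0, 0], [0, 0, 0], [0, 0, 0], [0, 0, 0]])

```text
clock: 10.25
tool_pos: [0.5605, 0.313, 0.2983]
eef_rot: [0.731, 0.683, -0.0, -0.0]
contact_force: [2.2, 6.3, -9.3]
opening: 0.107
finger_force: 40.2
```

Run:
```python
from plant import r,optics
import numpy as np,cv2
s=optics.snapshot("scene")
im=s["img"].astype(int);z=s["z_map"]
v,u=np.mgrid[0:480,0:640]
X=((z[...,None]*(np.stack([u,v,np.ones_like(u)],-1)@np.linalg.inv(s["mtx"]).T))-s["t"])@s["R"]
a=-.068;c,n=np.cos(a),np.sin(a)
bx=(X[...,0]-.682)*c+(X[...,1]-.304)*n; by=-(X[...,0]-.682)*n+(X[...,1]-.304)*c; h=X[...,2]-.106
m=(z>0)&(abs(by+.11)<.025)&(bx>-.115)&(bx<-.005)&(h>.015)&(h<.19)&(im.max(-1)<120)
A=np.c_[bx[m],h[m]];C=A-np.median(A,0)
vx,vy,x0,y0=cv2.fitLine(A.astype(np.float32),cv2.DIST_HUBER,0,.005,.005).ravel()
print(m.sum(),np.degrees(np.arctan2(abs(vy),abs(vx))),np.ptp(A,0))
st=r.get_state();print(st["clock"],st["tool_pos"],st["contact_force"],st["finger_force"],np.abs(st["qd"]).max())
```

```text
453 60.71277 [0.09553661 0.16644499]
10.3 [0.56049901 0.31296383 0.29829421] [ 1.11925877  5.5813224  -9.91149548] 40.23365557193756 0.001477155488570956
```

The depth fit puts the lid at 60.7°, standing still and firmly gripped with low force, so I'm handing it in.

```bash
python3 -c "
from plant import r
print(r.finish_job())"
```

```text
the job is handed in; nothing more can be done
None
```

I handed the job in with the left box's lid (the one over the orange wheel) held by its handle in the gripper and standing still at about 60.7°. I didn't open the right lid, and I saw nothing else on the bench disturbed; the hand-in gave no verdict.

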